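# Take the pot off the gas ring and turn the tap down to the mark

## Task

Lunch is cooked: first lift the pot by its overhead handle off the gas ring, keeping it level, and set it down gently so that its whole foot is on the round cork mat, and let go. Then turn the long lever of the gas tap down until it points exactly over the thin pointer below it, without ever shutting the gas off. Leave the pointer, the red plate, the salt shaker and the tongs where they are.

Things in the scene. Friction and masses are not known exactly. Their poses are not given: they have to be found in the camera images.
- stove: fixed gas ring with feed pipe. Origin on the work surface under the centre of the burner. Four steel pan supports reach out to 85 mm from the centre, their top is 60 mm above the origin. A brass pipe at height 30 mm runs along the stove's own -y to the tap at y = -210 mm and on to a flange at y = -285 mm
- pot: loose white ceramic pot with a fixed lid, about 0.6 kg, 114 mm wide, standing on the ring at the start; origin at the centre of its underside (flat foot, 90 mm across). Pot and lid reach up to 96 mm, the lid's knob to 106 mm; over it a rigid steel arch in the pot's own y-z plane, up to 66 mm out on either side
- pot_grip (a point): middle of the arch's wooden grip, a round bar 18 mm thick and 80 mm long along the pot's own y, 142 mm above the pot's underside; free space from the lid's knob up to the bar is 27 mm
- mat: fixed round cork mat, 150 mm across and 6 mm thick, the only cork disc on the board; origin at the centre of its underside, on the work surface
- tap (a joint): opening of the gas tap's lever in rad, upright axis: 0 is shut (lever along the stove's own +x), 1.571 fully open (lever along the stove's own -y); it turns clockwise seen from above as it opens, is stiff and stays where it is left. It starts 1.2 to 1.55 open
- tap_hub (a point): point on the tap's upright axis at mid-height of the lever, 95 mm above the work surface; its x axis points along the lever
- tap_tip (a point): far end of the lever, 125 mm from the axis and 95 mm above the work surface; its x axis points along the lever. The lever is a black bar 22 mm wide and 20 mm thick, with free space of 29 mm between it and the pointer below
- mark (a joint): angle of the thin steel pointer below the lever, same zero and sense as the tap's joint; between 0.4 and 0.9; it is not to be moved
- mark_tip (a point): point of the pointer's diamond-shaped end, 160 mm from the tap's axis and 56 mm above the work surface (so it looks out past the lever's end); its x axis points along the pointer. The pointer is a flat strip 8 mm wide and 4 mm thick
- plate: loose red melamine plate, 150 mm across, 16 mm high, origin at the centre of its underside; bystander
- shaker: loose glass salt shaker with a steel twist cap, 54 mm across, 88 mm high, origin at the centre of its underside; bystander
- tongs: loose steel tongs lying flat, about 200 mm long along their own x and 60 mm wide at the open end, 24 mm high, origin near their middle; bystander
Not all that is in view belongs to the job. Several things have the shape of the mat; the one meant has the colours described above.

How it is judged:
By the outcome, as a careful person would: the job done as asked, in the order asked, and still so for the second after the job is handed in, with the robot touching nothing.
It also fails if it takes over 64 s, if anything falls off the work surface, if the arm or the gripper's body presses on something with over 40 N, if the wrist force passes 120 N, or if a joint passes its speed limit or range.

## Robot

A 6-joint arm with a two-finger parallel gripper is mounted at the origin on the work surface. World frame = base frame: x ahead of the robot, y to its left, z up, the work surface at z = 0. Lengths are in mm, angles in rad, forces in N, time in s.
With the tool pointing down it reaches from about 300 to 775 mm from the base axis. Payload 14.6 kg.
Tool frame: the origin (TCP) lies between the finger pads; the fingertips stand manip.nose_length ahead of it and the grasp point (between the pads) lies 11 mm behind it (manip.nose_length is the distance from the TCP to the fingertips, in mm); z points along the fingers, y is the line along which they close (so a half turn about z gives the same grasp; the last joint's range is limited). The gripper opens to 94 mm and grips with 3 to 60 N. Pads are 16 mm wide; open, the fingers measure 119 mm over their backs; the gripper's body (75 mm by 177 mm) begins 78 mm behind the grasp point.
Start: joints at [1.086, 0.3, 1.521, -0, 1.321, -0.067], TCP at [223.159, 502.682, 213.446] pointing down, gripper open.
Joint ranges: [-3.03, 3.03], [-0.79, 2.21], [0.23, 2.52], [-1.04, 4.18], [0, 3.07], [-2.55, 2.55]. Speed limits (rad/s): [2.22, 2.22, 2.57, 3.14, 3.14, 3.14].

## Interface

Orientations are given as [roll, pitch, yaw] about the fixed x, y, z axes, in that order (R = Rz(yaw) Ry(pitch) Rx(roll)).
In Python, from cell import manip, cams, job gives the robot as it stands.
- The arm moves only by the tool jog_arm, never from a script. Its argument "commands" is a list of rows, each an object of numbers: "dx", "dy", "dz": the shift along the tool's x, y, z each as a share of 40 mm, from -1 to 1; "ax", "ay", "az": the turn, a rotation vector about the tool's x, y, z each as a share of 10 degrees, from -1 to 1; "gripper": the closure, from 0 (fully open) to 1 (shut). A call has 1 to 10 rows; each row shifts and turns the commanded pose from where the row before left it, along the tool's axes as they then stand; what a row does not reach is not made up. A row lasts 1/8 s, in which the tool goes at most 62.5 mm and 10.7 degrees, less where a joint would pass 70% of its speed; a pose out of reach is approached as far as the arm can. A call with a number of a shift or a turn outside -1 to 1 is refused whole. A call with a gripper value outside its range is refused whole. The fingers move at their own pace and stop on an object; "squeeze" is the grip in N (left out, the last holds). Time passes only in rows, so rows that do not move let the fingers close. It gives the time, the measured TCP pose, the force, the opening and the grip force at its end, in the units of the state.
- manip.read_state(): the state, without advancing time (a new reading comes with each control period).
- cams.camera(name): name is "scene" or "top" or "wrist"; returns a dict with "image" (384x512x3 uint8, red, green, blue), "fx", "fy", "cx", "cy" (pixels), "world_to_cam" (4x4, takes a point from world to camera coordinates). Camera axes: x right, y down, z forward; pixel columns grow to the right and rows downward; lengths in mm; the calibration is good to about 2 mm. A picture is of the moment at which its call begins. There is no depth.
- job.sign_off(): hands the job in; it is judged then, once.
The state is a dict: "clock": time; "joints": joint angles; "qd": joint speeds; "effort": joint torques, N m; "eef_pos": TCP position; "eef_rot": TCP orientation; "wrist_force": force on the tool from outside, world axes, zero at the start; "moment": the same for the moment, N m; "finger_gap": finger opening in mm; "finger_force": force on a finger pad.
Only numpy, scipy, OpenCV 4.12 (cv2) and the standard library are available. Lean on these libraries where they do the work, as an engineer would, in place of code of your own. Each camera call takes 0.05 s, during which the arm holds its last target. There are 200 camera calls.

## Working session

There is one attempt and no reset: what is moved stays moved. The work goes in short steps, Python scripts to look and compute and a tool call to move; the robot and the scene stay as the last step left them, time stands still between calls to the robot, and variables do not carry over. Pictures are saved under pics/ and viewed, at most 10 in all, crops included, and the job is handed in when it is done.

Besides the shell and the picture viewer there is one more tool, called after "Emit:" as name([rows], argument=value, ...), one row to a line, values as JSON. jog_arm: Moves the arm, as the interface text tells. Shift numbers are shares of 40 mm and turn numbers shares of 10 degrees, none past 1 either way. Its arguments: {"type":"object","properties":{"commands":{"type":"array"},"squeeze":{"type":"number"}},"required":["commands"]}

```bash
mkdir -p pics; ls; python3 - <<'E'
from cell import manip,cams,job
import cv2,numpy as np
print(manip.nose_length, manip.read_state())
for n in("scene","top"):
    c=cams.camera(n); cv2.imwrite(f"pics/{n}0.png",c["image"][:,:,::-1]); 
    np.save(f"pics/{n}0.npy",c,allow_pickle=True)
    print(n,c["fx"],c["fy"],c["cx"],c["cy"],np.round(c["world_to_cam"],4).tolist())
E
```

```text
pics
8.0 {'clock': 0.0, 'joints': array([ 1.08640835e+00,  3.00447041e-01,  1.52153146e+00,  3.00727440e-06,
        1.32071092e+00, -6.65802749e-02]), 'qd': array([0.00049831, 0.00121271, 0.0008652 , 0.00031844, 0.00029316,
       0.00136788]), 'effort': array([-2.42972907e-03, -5.31793892e+01, -3.52745891e+01,  7.08580320e-02,
        2.42775731e-02, -8.43403086e-05]), 'eef_pos': array([223.04863858, 502.48353045, 212.92051558]), 'eef_rot': array([-3.14049851e+00, -7.58757222e-05,  2.72378416e+00]), 'wrist_force': array([-0.51991745, -0.03819148, -0.34757522]), 'moment': array([-0.00605476, -0.01148136, -0.04313254]), 'finger_force': 0.0, 'finger_gap': 93.68400093380939}
scene 411.95846277754265 411.95846277754265 254.7273692360399 191.68322698322626 [[-0.7614, 0.6482, -0.0086, 381.8759], [0.5489, 0.6376, -0.5405, -246.5927], [-0.3449, -0.4163, -0.8413, 1461.4217], [0.0, 0.0, 0.0, 1.0]]
top 408.6339180329366 408.6339180329366 257.05554606468263 190.83682628460616 [[0.0262, -0.9996, 0.0044, 2.3881], [-0.9989, -0.0263, -0.0396, 509.6119], [0.0397, -0.0034, -0.9992, 1317.9745], [0.0, 0.0, 0.0, 1.0]]
```

View pics/scene0.png

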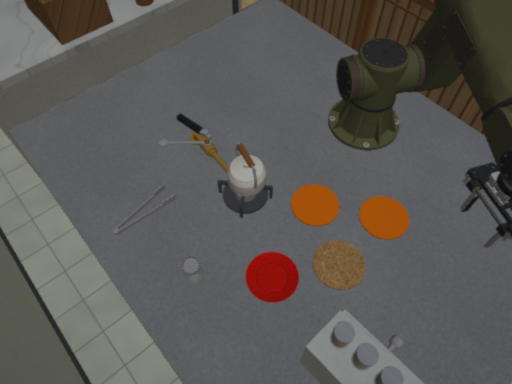

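View pics/top0.png

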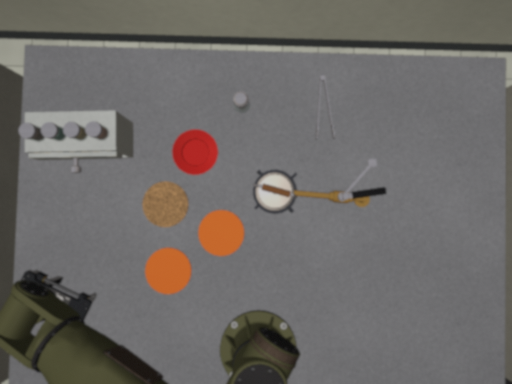

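Top view: the pot is at (275,190), the tap hub at about (345,196) with a black lever reaching (386,191), and the pointer tip at (373,162). Mat candidates are the cork disc (166,204), orange discs (222,233) and (168,271), and the red plate (195,152). By colour, the cork disc at (166,204) is the mat.

```bash
python3 - <<'E'
import cv2
a=cv2.imread("pics/top0.png");b=cv2.imread("pics/scene0.png")
cv2.imwrite("pics/t1.png",cv2.resize(a[140:240,140:400],None,fx=3,fy=3,interpolation=cv2.INTER_CUBIC))
cv2.imwrite("pics/t2.png",cv2.resize(a[150:220,245:395],None,fx=5,fy=5,interpolation=cv2.INTER_CUBIC))
cv2.imwrite("pics/s2.png",cv2.resize(b[105:220,150:290],None,fx=5,fy=5,interpolation=cv2.INTER_CUBIC))
E
```

```text
(no output)
```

View pics/t2.png

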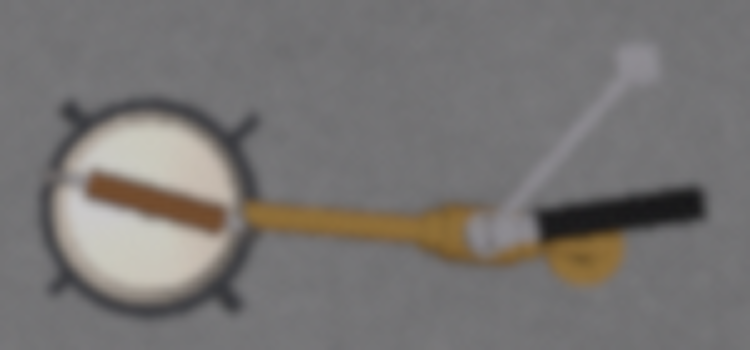

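View pics/s2.png

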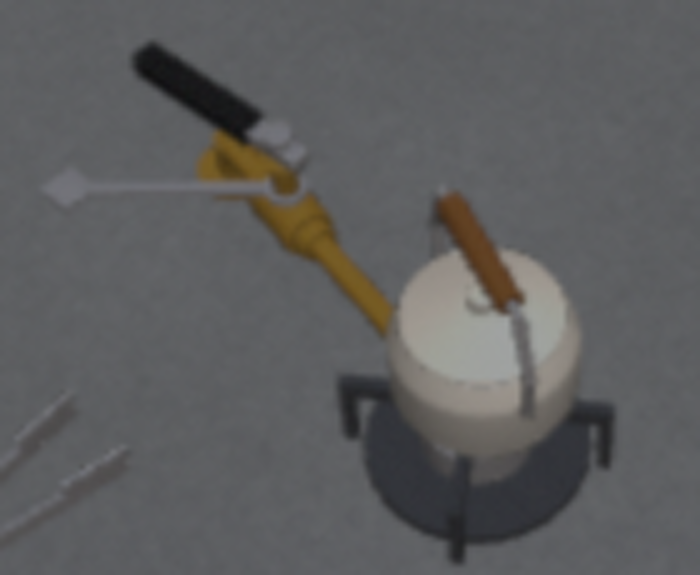

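View pics/t1.png

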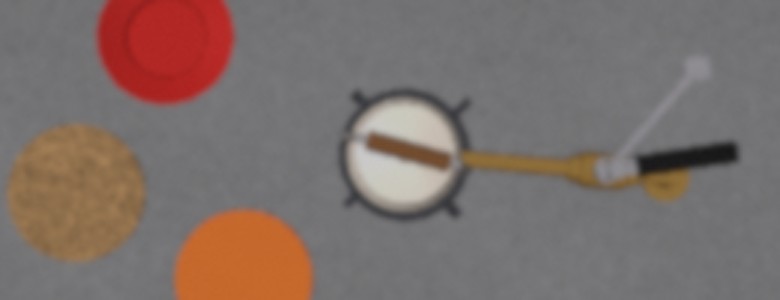

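Top crop: grip ends (88,183) and (226,219), lever end (703,203), pointer tip (658,43). Scene crop: grip ends (447,203) and (513,301), lever end (147,51), pointer tip (42,187). The close crop shows cork texture on the disc at (76,192); the others are plain orange or red.

```bash
cat > h.py <<'E'
import numpy as np
from scipy.optimize import least_squares
def load(n): return np.load(f"pics/{n}.npy",allow_pickle=True).item()
def plane(c,uv,z):
    R=c["world_to_cam"][:3,:3];t=c["world_to_cam"][:3,3]
    d=R.T@[(uv[0]-c["cx"])/c["fx"],(uv[1]-c["cy"])/c["fy"],1];o=-R.T@t
    return o+d*(z-o[2])/d[2]
def proj(c,p):
    q=c["world_to_cam"][:3,:3]@p+c["world_to_cam"][:3,3]
    return np.array([c["fx"]*q[0]/q[2]+c["cx"],c["fy"]*q[1]/q[2]+c["cy"]])
def tri(obs):
    return least_squares(lambda p:np.concatenate([proj(c,p)-uv for c,uv in obs]),[500,0,100])
def crop(x,y,x0,y0,s): return np.array([(x+.5)/s-.5+x0,(y+.5)/s-.5+y0])
E
python3 - <<'E'
from h import *
import cv2
T=load("top0");S=load("scene0")
np.set_printoptions(precision=1,suppress=True)
t=lambda x,y:crop(x,y,245,150,5); s=lambda x,y:crop(x,y,150,105,5)
for n,a,b,z in [("gripR",(226,219),(447,203),202),("gripL",(88,183),(513,301),202),("lever",(703,203),(147,51),105),("mark",(658,43),(42,187),56),("dia",(638,63),(66,188),56)]:
    r=tri([(T,t(*a)),(S,s(*b))]); print(n,"tri",r.x,"res",r.fun,"top",plane(T,t(*a),z),"scene",plane(S,s(*b),z))
print("pointer near hub",plane(T,t(520,200),56),plane(S,s(265,186),56))
print("lever start",plane(T,t(541,225),105), plane(S,s(240,128),105))
print("ring", plane(T,t(149,208),0))
for n,c in(("T",T),("S",S)):
    h=cv2.cvtColor(c["image"],cv2.COLOR_RGB2HSV)
    m=cv2.inRange(h,(8,60,60),(25,190,255)); m=cv2.morphologyEx(m,cv2.MORPH_OPEN,np.ones((3,3)))
    k,l,st,ce=cv2.connectedComponentsWithStats(m)
    for i in range(1,k):
        if st[i,4]>800: print(n,st[i],ce[i],plane(c,ce[i],6))
E
```

```text
gripR tri [496.  -73.9 200.9] res [-0.4  0.4 -0.5 -0. ] top [497.  -74.8 202. ] scene [495.5 -72.2 202. ]
gripL tri [513.6   3.7 204. ] res [-0.5  0.5 -0.6 -0. ] top [515.    2.4 202. ] scene [511.4   3.8 202. ]
lever tri [ 515.8 -371.4   98.2] res [-0.6  0.7 -1.  -0.1] top [ 517.7 -371.   105. ] scene [ 516.4 -362.8  105. ]
mark tri [ 618.4 -355.6   54.2] res [-0.5  0.7 -0.9 -0.1] top [ 620.3 -356.8   56. ] scene [ 617.  -351.9   56. ]
dia tri [ 606.2 -343.8   54.2] res [-0.3  0.4 -0.6 -0.1] top [ 607.4 -344.3   56. ] scene [ 605.6 -340.9   56. ]
pointer near hub [ 519.  -271.4   56. ] [ 505.9 -257.1   56. ]
lever start [ 501.8 -273.2  105. ] [ 509.5 -269.4  105. ]
ring [510.1 -41.1   0. ]
T [ 142  181   46   46 1663] [164.9 203.8] [459.5 314.4   6. ]
S [  58    0   36   44 1137] [74.1 19.3] [  499.6 -1212.5     6. ]
S [ 313  240   53   50 2066] [338.7 264.5] [460.5 318.3   6. ]
```

Emit:
jog_arm([
  {"az":0.986,"dz":-0.15},
  {"az":0.986,"dz":-0.15},
  {"az":0.986,"dz":-0.15},
  {"az":0.986,"dz":-0.15},
  {"az":0.986,"dz":-0.15},
  {"az":0.986,"dz":-0.15},
  {"az":0.986,"dz":-0.15},
  {"az":0.986,"dz":-0.15},
  {},
])

```text
schema error: expected keys dx, dy, dz, ax, ay, az, gripper
```

Emit:
jog_arm([
  {"dx":-0.6,"dy":0.5},
  {"dx":-0.8,"dy":0.7},
  {"dx":-0.8,"dy":0.7},
  {"dx":-0.8,"dy":0.7},
  {"dx":-0.8,"dy":0.7},
  {"dx":-0.8,"dy":0.7},
  {"dx":-0.8,"dy":0.7},
  {"dx":-0.8,"dy":0.7},
  {"dx":-0.8,"dy":0.7},
  {"dx":-0.8,"dy":0.7},
])

```text
schema error: expected keys dx, dy, dz, ax, ay, az, gripper
```

All keys are required in each row.

Emit:
jog_arm([
  {"dx":0,"dy":0,"dz":-0.15,"ax":0,"ay":0,"az":0.986,"gripper":0},
  {"dx":0,"dy":0,"dz":-0.15,"ax":0,"ay":0,"az":0.986,"gripper":0},
  {"dx":0,"dy":0,"dz":-0.15,"ax":0,"ay":0,"az":0.986,"gripper":0},
  {"dx":0,"dy":0,"dz":-0.15,"ax":0,"ay":0,"az":0.986,"gripper":0},
  {"dx":0,"dy":0,"dz":-0.15,"ax":0,"ay":0,"az":0.986,"gripper":0},
  {"dx":0,"dy":0,"dz":-0.15,"ax":0,"ay":0,"az":0.986,"gripper":0},
  {"dx":0,"dy":0,"dz":-0.15,"ax":0,"ay":0,"az":0.986,"gripper":0},
  {"dx":0,"dy":0,"dz":-0.15,"ax":0,"ay":0,"az":0.986,"gripper":0},
  {"dx":0,"dy":0,"dz":0,"ax":0,"ay":0,"az":0,"gripper":0},
])

```text
clock: 1.23
eef_pos: [223.2, 502.7, 261.5]
eef_rot: [3.142, -0.0, 1.348]
wrist_force: [0.5, 0.4, 0.0]
finger_gap: 94.1
finger_force: 0.0
```

Emit:
jog_arm([
  {"dx":-0.5,"dy":0.43,"dz":0,"ax":0,"ay":0,"az":0,"gripper":0},
  {"dx":-0.82,"dy":0.7,"dz":0,"ax":0,"ay":0,"az":0,"gripper":0},
  {"dx":-0.82,"dy":0.7,"dz":0,"ax":0,"ay":0,"az":0,"gripper":0},
  {"dx":-0.82,"dy":0.7,"dz":0,"ax":0,"ay":0,"az":0,"gripper":0},
  {"dx":-0.82,"dy":0.7,"dz":0,"ax":0,"ay":0,"az":0,"gripper":0},
  {"dx":-0.82,"dy":0.7,"dz":0,"ax":0,"ay":0,"az":0,"gripper":0},
  {"dx":-0.82,"dy":0.7,"dz":0,"ax":0,"ay":0,"az":0,"gripper":0},
  {"dx":-0.82,"dy":0.7,"dz":0,"ax":0,"ay":0,"az":0,"gripper":0},
  {"dx":-0.82,"dy":0.7,"dz":0,"ax":0,"ay":0,"az":0,"gripper":0},
  {"dx":-0.82,"dy":0.7,"dz":0,"ax":0,"ay":0,"az":0,"gripper":0},
])

```text
clock: 2.48
eef_pos: [416.1, 134.3, 261.1]
eef_rot: [-3.141, 0.0, 1.352]
wrist_force: [0.5, -0.1, 0.5]
finger_gap: 94.0
finger_force: 0.0
```

Emit:
jog_arm([
  {"dx":-0.82,"dy":0.7,"dz":0,"ax":0,"ay":0,"az":0,"gripper":0},
  {"dx":-0.82,"dy":0.7,"dz":0,"ax":0,"ay":0,"az":0,"gripper":0},
  {"dx":-0.82,"dy":0.7,"dz":0,"ax":0,"ay":0,"az":0,"gripper":0},
  {"dx":-0.82,"dy":0.7,"dz":0,"ax":0,"ay":0,"az":0,"gripper":0},
  {"dx":-0.4,"dy":0.34,"dz":0,"ax":0,"ay":0,"az":0,"gripper":0},
  {"dx":0,"dy":0,"dz":0,"ax":0,"ay":0,"az":0,"gripper":0},
])

```text
clock: 3.22
eef_pos: [505.5, -36.1, 260.9]
eef_rot: [-3.141, -0.0, 1.348]
wrist_force: [-0.7, 0.3, -0.8]
finger_gap: 94.0
finger_force: 0.0
```

```bash
python3 - <<'E'
from cell import cams,manip
import cv2,numpy as np
c=cams.camera("wrist");np.save("pics/w1.npy",c,allow_pickle=True)
cv2.imwrite("pics/w1.png",c["image"][:,:,::-1]);print(manip.read_state()["eef_pos"])
E
```

```text
[505.30088336 -35.37256584 261.13915626]
```

View pics/w1.png

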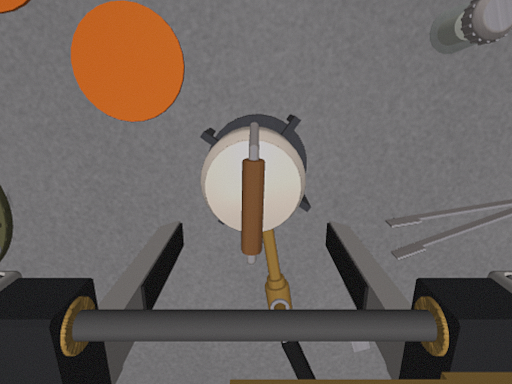

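Wrist view: the bar runs from (254,159) to (251,255), centred between the fingers and nearly parallel to the tool's x axis.

```bash
python3 - <<'E'
from h import *
c=load("w1"); a=plane(c,(254,159),208);b=plane(c,(251,255),202); print(a,b,(a+b)/2,np.linalg.norm(a-b),np.degrees(np.arctan2(*(a-b)[1::-1])))
E
```

```text
[516.809127     4.57849326 208.        ] [495.48506338 -77.6501823  202.        ] [506.14709519 -36.53584452 205.        ] 85.1602652207604 75.46194219954057
```

Emit:
jog_arm([
  {"dx":0,"dy":0,"dz":0.5,"ax":0,"ay":0,"az":0.08,"gripper":0},
  {"dx":0,"dy":0,"dz":0.5,"ax":0,"ay":0,"az":0,"gripper":0},
  {"dx":0,"dy":0,"dz":0.5,"ax":0,"ay":0,"az":0,"gripper":0},
  {"dx":0,"dy":0,"dz":0.25,"ax":0,"ay":0,"az":0,"gripper":0},
  {"dx":0,"dy":0,"dz":0,"ax":0,"ay":0,"az":0,"gripper":0.5},
  {"dx":0,"dy":0,"dz":0,"ax":0,"ay":0,"az":0,"gripper":0.7},
  {"dx":0,"dy":0,"dz":0,"ax":0,"ay":0,"az":0,"gripper":0.8},
  {"dx":0,"dy":0,"dz":0,"ax":0,"ay":0,"az":0,"gripper":0.9},
  {"dx":0,"dy":0,"dz":0,"ax":0,"ay":0,"az":0,"gripper":1},
  {"dx":0,"dy":0,"dz":0,"ax":0,"ay":0,"az":0,"gripper":1},
], squeeze=40)

```text
clock: 4.53
eef_pos: [505.5, -35.8, 191.5]
eef_rot: [-3.142, -0.0, 1.333]
wrist_force: [-0.5, 0.6, -0.4]
finger_gap: 37.4
finger_force: 0.0
```

Emit:
jog_arm([
  {"dx":0,"dy":0,"dz":0,"ax":0,"ay":0,"az":0,"gripper":1},
  {"dx":0,"dy":0,"dz":0,"ax":0,"ay":0,"az":0,"gripper":1},
  {"dx":0,"dy":0,"dz":0,"ax":0,"ay":0,"az":0,"gripper":1},
  {"dx":0,"dy":0,"dz":0,"ax":0,"ay":0,"az":0,"gripper":1},
])

```text
clock: 5.03
eef_pos: [505.4, -35.8, 191.4]
eef_rot: [-3.141, 0.0, 1.333]
wrist_force: [-1.8, 0.1, 1.4]
finger_gap: 16.9
finger_force: 40.0
```

Emit:
jog_arm([
  {"dx":0,"dy":0,"dz":-0.05,"ax":0,"ay":0,"az":0,"gripper":1},
  {"dx":0,"dy":0,"dz":-0.1,"ax":0,"ay":0,"az":0,"gripper":1},
  {"dx":0,"dy":0,"dz":-0.2,"ax":0,"ay":0,"az":0,"gripper":1},
  {"dx":0,"dy":0,"dz":-0.25,"ax":0,"ay":0,"az":0,"gripper":1},
  {"dx":0,"dy":0,"dz":-0.25,"ax":0,"ay":0,"az":0,"gripper":1},
  {"dx":0,"dy":0,"dz":-0.2,"ax":0,"ay":0,"az":0,"gripper":1},
  {"dx":0,"dy":0,"dz":-0.1,"ax":0,"ay":0,"az":0,"gripper":1},
  {"dx":0,"dy":0,"dz":-0.05,"ax":0,"ay":0,"az":0,"gripper":1},
  {"dx":0,"dy":0,"dz":0,"ax":0,"ay":0,"az":0,"gripper":1},
])

```text
clock: 6.15
eef_pos: [505.5, -35.8, 239.3]
eef_rot: [-3.141, 0.0, 1.333]
wrist_force: [-0.1, 0.6, -6.4]
finger_gap: 16.8
finger_force: 40.0
```

```bash
python3 - <<'E'
from cell import cams,manip
import cv2,numpy as np
s=manip.read_state();print(s["eef_pos"],s["eef_rot"],s["wrist_force"],s["moment"])
c=cams.camera("wrist")["image"];d=cams.camera("scene")["image"][130:226,175:303]
cv2.imwrite("pics/w2.png",np.hstack([cv2.resize(c,(400,300)),cv2.resize(d,(400,300),interpolation=2)])[:,:,::-1])
y=1.333;x=np.array([np.cos(y),np.sin(y)]);yy=np.array([np.sin(y),-np.cos(y)]);D=np.array([460,316])-s["eef_pos"][:2];print(D@x,D@yy)
E
```

```text
[505.48401136 -35.79025278 239.34862092] [-3.14137551e+00  8.12167113e-06  1.33310386e+00] [-0.11602832  0.58045578 -6.43211237] [-0.11678846  0.09561581  0.02779374]
331.1763925116903 -127.07231910989182
```

View pics/w2.png

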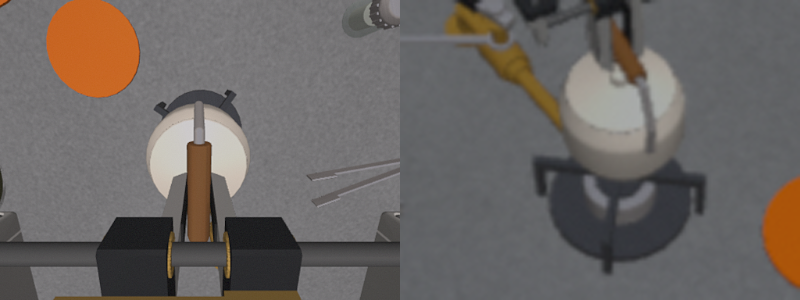

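The pot is lifted clear and level, in a steady grip. Next, carry it to the mat.

Emit:
jog_arm([
  {"dx":0.15,"dy":-0.058,"dz":0,"ax":0,"ay":0,"az":0,"gripper":1},
  {"dx":0.3,"dy":-0.115,"dz":0,"ax":0,"ay":0,"az":0,"gripper":1},
  {"dx":0.5,"dy":-0.192,"dz":0,"ax":0,"ay":0,"az":0,"gripper":1},
  {"dx":0.65,"dy":-0.25,"dz":0,"ax":0,"ay":0,"az":0,"gripper":1},
  {"dx":0.726,"dy":-0.279,"dz":0,"ax":0,"ay":0,"az":0,"gripper":1},
  {"dx":0.726,"dy":-0.279,"dz":0,"ax":0,"ay":0,"az":0,"gripper":1},
  {"dx":0.726,"dy":-0.279,"dz":0,"ax":0,"ay":0,"az":0,"gripper":1},
  {"dx":0.726,"dy":-0.279,"dz":0,"ax":0,"ay":0,"az":0,"gripper":1},
  {"dx":0.726,"dy":-0.279,"dz":0,"ax":0,"ay":0,"az":0,"gripper":1},
  {"dx":0.726,"dy":-0.279,"dz":0,"ax":0,"ay":0,"az":0,"gripper":1},
])

```text
clock: 7.5
eef_pos: [471.9, 219.1, 239.4]
eef_rot: [-3.141, -0.0, 1.334]
wrist_force: [-0.4, -1.3, -6.5]
finger_gap: 17.1
finger_force: 40.0
```

Emit:
jog_arm([
  {"dx":0.726,"dy":-0.279,"dz":0,"ax":0,"ay":0,"az":0,"gripper":1},
  {"dx":0.65,"dy":-0.25,"dz":0,"ax":0,"ay":0,"az":0,"gripper":1},
  {"dx":0.5,"dy":-0.192,"dz":0,"ax":0,"ay":0,"az":0,"gripper":1},
  {"dx":0.3,"dy":-0.115,"dz":0,"ax":0,"ay":0,"az":0,"gripper":1},
  {"dx":0.15,"dy":-0.058,"dz":0,"ax":0,"ay":0,"az":0,"gripper":1},
  {"dx":0,"dy":0,"dz":0,"ax":0,"ay":0,"az":0,"gripper":1},
  {"dx":0,"dy":0,"dz":0,"ax":0,"ay":0,"az":0,"gripper":1},
])

```text
clock: 8.38
eef_pos: [460.0, 315.6, 239.5]
eef_rot: [3.142, 0.0, 1.332]
wrist_force: [-0.3, 0.4, -6.3]
finger_gap: 16.9
finger_force: 40.0
```

Emit:
jog_arm([
  {"dx":0,"dy":0,"dz":0.1,"ax":0,"ay":0,"az":0,"gripper":1},
  {"dx":0,"dy":0,"dz":0.25,"ax":0,"ay":0,"az":0,"gripper":1},
  {"dx":0,"dy":0,"dz":0.4,"ax":0,"ay":0,"az":0,"gripper":1},
  {"dx":0,"dy":0,"dz":0.4,"ax":0,"ay":0,"az":0,"gripper":1},
  {"dx":0,"dy":0,"dz":0.4,"ax":0,"ay":0,"az":0,"gripper":1},
  {"dx":0,"dy":0,"dz":0.3,"ax":0,"ay":0,"az":0,"gripper":1},
  {"dx":0,"dy":0,"dz":0.2,"ax":0,"ay":0,"az":0,"gripper":1},
  {"dx":0,"dy":0,"dz":0.12,"ax":0,"ay":0,"az":0,"gripper":1},
  {"dx":0,"dy":0,"dz":0.07,"ax":0,"ay":0,"az":0,"gripper":1},
])

```text
clock: 9.5
eef_pos: [459.9, 316.2, 149.8]
eef_rot: [3.141, -0.0, 1.333]
wrist_force: [-0.5, 0.2, -6.3]
finger_gap: 16.8
finger_force: 40.0
```

Emit:
jog_arm([
  {"dx":0,"dy":0,"dz":0.05,"ax":0,"ay":0,"az":0,"gripper":1},
  {"dx":0,"dy":0,"dz":0.05,"ax":0,"ay":0,"az":0,"gripper":1},
  {"dx":0,"dy":0,"dz":0.05,"ax":0,"ay":0,"az":0,"gripper":1},
  {"dx":0,"dy":0,"dz":0.05,"ax":0,"ay":0,"az":0,"gripper":1},
  {"dx":0,"dy":0,"dz":0.03,"ax":0,"ay":0,"az":0,"gripper":1},
  {"dx":0,"dy":0,"dz":0.02,"ax":0,"ay":0,"az":0,"gripper":1},
  {"dx":0,"dy":0,"dz":0.02,"ax":0,"ay":0,"az":0,"gripper":1},
  {"dx":0,"dy":0,"dz":0,"ax":0,"ay":0,"az":0,"gripper":1},
])

```text
clock: 10.5
eef_pos: [459.8, 316.2, 139.0]
eef_rot: [3.142, 0.0, 1.333]
wrist_force: [0.1, -0.5, -6.9]
finger_gap: 17.1
finger_force: 40.0
```

Emit:
jog_arm([
  {"dx":0,"dy":0,"dz":0.012,"ax":0,"ay":0,"az":0,"gripper":1},
  {"dx":0,"dy":0,"dz":0.012,"ax":0,"ay":0,"az":0,"gripper":1},
  {"dx":0,"dy":0,"dz":0.012,"ax":0,"ay":0,"az":0,"gripper":1},
  {"dx":0,"dy":0,"dz":0,"ax":0,"ay":0,"az":0,"gripper":1},
])

```text
clock: 11.0
eef_pos: [459.8, 316.2, 137.6]
eef_rot: [3.142, -0.0, 1.333]
wrist_force: [0.2, -0.6, -6.8]
finger_gap: 17.1
finger_force: 40.0
```

Emit:
jog_arm([
  {"dx":0,"dy":0,"dz":0.01,"ax":0,"ay":0,"az":0,"gripper":1},
  {"dx":0,"dy":0,"dz":0.01,"ax":0,"ay":0,"az":0,"gripper":1},
  {"dx":0,"dy":0,"dz":0,"ax":0,"ay":0,"az":0,"gripper":1},
])

```text
clock: 11.38
eef_pos: [459.9, 316.4, 137.5]
eef_rot: [3.141, -0.001, 1.333]
wrist_force: [-3.2, -0.7, 4.8]
finger_gap: 17.2
finger_force: 40.0
```

Contact with the mat was gentle. Now release and rise.

Emit:
jog_arm([
  {"dx":0,"dy":0,"dz":0,"ax":0,"ay":0,"az":0,"gripper":0.75},
  {"dx":0,"dy":0,"dz":0,"ax":0,"ay":0,"az":0,"gripper":0.65},
  {"dx":0,"dy":0,"dz":0,"ax":0,"ay":0,"az":0,"gripper":0.5},
  {"dx":0,"dy":0,"dz":0,"ax":0,"ay":0,"az":0,"gripper":0.4},
  {"dx":0,"dy":0,"dz":0,"ax":0,"ay":0,"az":0,"gripper":0.4},
  {"dx":0,"dy":0,"dz":-0.2,"ax":0,"ay":0,"az":0,"gripper":0.4},
  {"dx":0,"dy":0,"dz":-0.6,"ax":0,"ay":0,"az":0,"gripper":0.4},
  {"dx":0,"dy":0,"dz":-0.9,"ax":0,"ay":0,"az":0,"gripper":0.4},
  {"dx":0,"dy":0,"dz":-0.9,"ax":0,"ay":0,"az":0,"gripper":0.4},
  {"dx":0,"dy":0,"dz":-0.4,"ax":0,"ay":0,"az":0,"gripper":0.4},
])

```text
clock: 12.62
eef_pos: [460.1, 316.4, 259.1]
eef_rot: [3.139, -0.002, 1.333]
wrist_force: [0.5, 0.1, -0.8]
finger_gap: 56.3
finger_force: 0.0
```

```bash
python3 - <<'E'
from cell import cams,manip
import cv2,numpy as np
for n in("top","scene"): np.save(f"pics/{n}3.npy",cams.camera(n),allow_pickle=True)
a=np.load("pics/top3.npy",allow_pickle=True).item()["image"];b=np.load("pics/scene3.npy",allow_pickle=True).item()["image"]
u=cv2.resize(a[150:225,310:410],(800,600),interpolation=2)[:,:,::-1]
cv2.imwrite("pics/v3.png",u)
v=np.hstack([cv2.resize(a[160:250,120:240],(400,300),interpolation=2),cv2.resize(b[200:290,285:405],(400,300),interpolation=2)])[:,:,::-1]
cv2.imwrite("pics/m3.png",v)
E
```

```text
(no output)
```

View pics/m3.png

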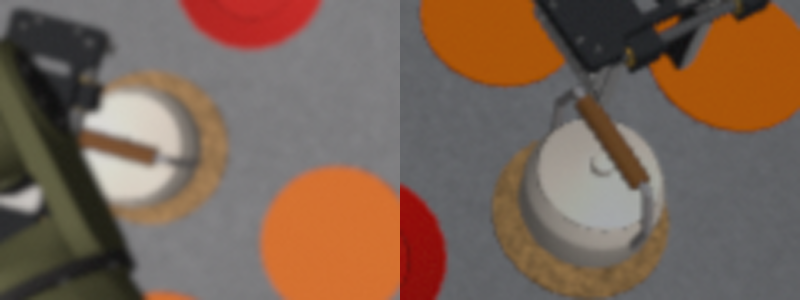

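The pot is upright with its whole foot on the cork mat, with an even margin all round, and it's released. Next, move to view the tap from above.

Emit:
jog_arm([
  {"dx":-0.5,"dy":0.165,"dz":-0.05,"ax":0,"ay":0,"az":0,"gripper":0.4},
  {"dx":-0.93,"dy":0.307,"dz":-0.05,"ax":0,"ay":0,"az":0,"gripper":0.4},
  {"dx":-0.93,"dy":0.307,"dz":-0.05,"ax":0,"ay":0,"az":0,"gripper":0.4},
  {"dx":-0.93,"dy":0.307,"dz":-0.05,"ax":0,"ay":0,"az":0,"gripper":0.4},
  {"dx":-0.93,"dy":0.307,"dz":0,"ax":0,"ay":0,"az":0,"gripper":0.4},
  {"dx":-0.93,"dy":0.307,"dz":0,"ax":0,"ay":0,"az":0,"gripper":0.4},
  {"dx":-0.93,"dy":0.307,"dz":0,"ax":0,"ay":0,"az":0,"gripper":0.4},
  {"dx":-0.93,"dy":0.307,"dz":0,"ax":0,"ay":0,"az":0,"gripper":0.4},
  {"dx":-0.93,"dy":0.307,"dz":0,"ax":0,"ay":0,"az":0,"gripper":0.4},
  {"dx":-0.93,"dy":0.307,"dz":0,"ax":0,"ay":0,"az":0,"gripper":0.4},
])

```text
clock: 13.98
eef_pos: [489.1, -58.3, 263.5]
eef_rot: [-3.14, 0.0, 1.333]
wrist_force: [1.4, 0.5, 0.3]
finger_gap: 56.3
finger_force: 0.0
```

Emit:
jog_arm([
  {"dx":-0.93,"dy":0.307,"dz":0,"ax":0,"ay":0,"az":0,"gripper":0.4},
  {"dx":-0.93,"dy":0.307,"dz":0,"ax":0,"ay":0,"az":0,"gripper":0.4},
  {"dx":-0.93,"dy":0.307,"dz":0,"ax":0,"ay":0,"az":0,"gripper":0.4},
  {"dx":-0.93,"dy":0.307,"dz":0,"ax":0,"ay":0,"az":0,"gripper":0.4},
  {"dx":-0.93,"dy":0.307,"dz":0,"ax":0,"ay":0,"az":0,"gripper":0.4},
  {"dx":-0.93,"dy":0.307,"dz":0,"ax":0,"ay":0,"az":0,"gripper":0.4},
  {"dx":-0.93,"dy":0.307,"dz":0,"ax":0,"ay":0,"az":0,"gripper":0.4},
  {"dx":-0.8,"dy":0.264,"dz":0,"ax":0,"ay":0,"az":-0.98,"gripper":0.4},
  {"dx":-0.5,"dy":0.165,"dz":0,"ax":0,"ay":0,"az":-0.98,"gripper":0.4},
  {"dx":-0.25,"dy":0.083,"dz":0,"ax":0,"ay":0,"az":0,"gripper":0.4},
])

```text
clock: 15.22
eef_pos: [523.5, -394.5, 263.2]
eef_rot: [-3.14, -0.002, 1.673]
wrist_force: [0.1, 0.0, -0.9]
finger_gap: 56.5
finger_force: 0.0
```

Emit:
jog_arm([
  {"dx":0,"dy":0,"dz":0,"ax":0,"ay":0,"az":0,"gripper":0.4},
  {"dx":0,"dy":0,"dz":0,"ax":0,"ay":0,"az":0,"gripper":0.4},
])

```text
clock: 15.48
eef_pos: [524.5, -392.5, 264.7]
eef_rot: [-3.141, -0.0, 1.673]
wrist_force: [0.1, 0.3, -1.0]
finger_gap: 56.5
finger_force: 0.0
```

```bash
python3 - <<'E'
from cell import cams,manip
import cv2,numpy as np
c=cams.camera("wrist");np.save("pics/w4.npy",c,allow_pickle=True)
cv2.imwrite("pics/w4.png",cv2.resize(c["image"],(768,576),interpolation=2)[:,:,::-1]);print(manip.read_state()["eef_pos"])
E
```

```text
[ 524.60367765 -392.471154    264.94439203]
```

View pics/w4.png

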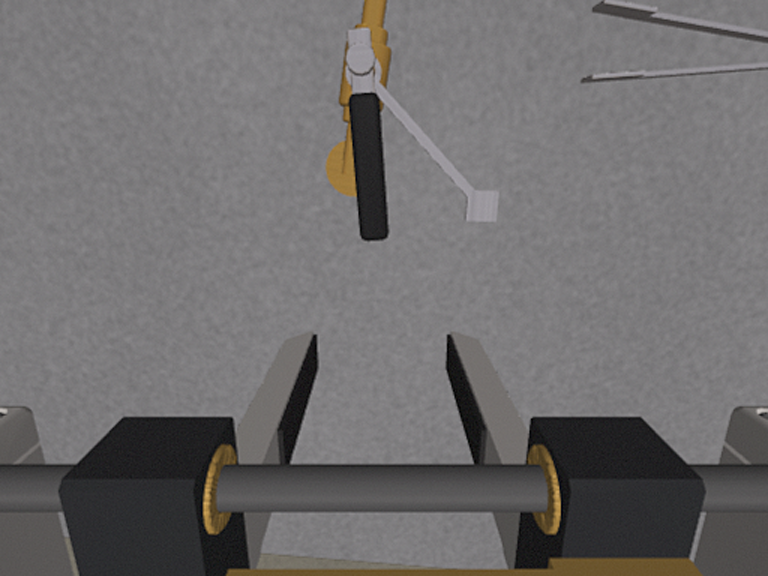

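Enlarged wrist view: the lever's top face runs from (364,96) to (374,234). The pointer strip runs from (383,92) to (468,189) with its tip at (497,221), and the hub cap is at (360,58).

```bash
cat > fit.py <<'E'
from h import *
W=load("w4");T=load("top0");S=load("scene0")
w=lambda x,y:crop(x,y,0,0,1.5);t=lambda x,y:crop(x,y,245,150,5);s=lambda x,y:crop(x,y,150,105,5)
lt=[plane(W,w(364,96),105),plane(W,w(374,234),105)]
pt=[plane(W,w(383,92),58),plane(W,w(468,189),58),plane(W,w(497,221),58)]
np.set_printoptions(precision=1,suppress=True)
print("lever",lt,"pointer",pt,"cap",plane(W,w(360,58),110))
a=lambda p,q:np.degrees(np.arctan2(q[1]-p[1],q[0]-p[0]))
print("ang",a(*lt),a(pt[0],pt[1]),a(pt[0],pt[2]))
def P(p,r,th,z): return np.array([p[0]+r*np.cos(th),p[1]+r*np.sin(th),z])
def off(p,th,q): return -np.sin(th)*(q[0]-p[0])+np.cos(th)*(q[1]-p[1])
def f(p,full=True):
    l,m=p[2],p[3];r=[off(p,l,q) for q in lt]+[off(p,m,q) for q in pt]
    r+=list(P(p,125,l,105)[:2]-lt[1][:2])+list(P(p,160,m,58)[:2]-pt[2][:2])
    if full: r+=list(.5*(P(p,125,l,105)-plane(T,t(703,203),105))[:2])+list(.5*(P(p,160,m,58)-plane(T,t(658,43),58))[:2])
    return r
for full in(0,1):
    r=least_squares(f,[503,-246,-1.46,-.76],args=(full,));print("hub",r.x[:2],"deg",np.degrees(r.x[2:]),np.array(r.fun))
E
python3 fit.py
```

```text
lever [array([ 502.4, -273.1,  105. ]), array([ 518.6, -367.7,  105. ])] pointer [array([ 514.7, -263.5,   58. ]), array([ 592.7, -330.4,   58. ]), array([ 621.3, -354.1,   58. ])] cap [ 497.9 -250.7  110. ]
ang -80.27451460947397 -40.60757490122741 -40.36613646269414
hub [ 498.7 -247.3] deg [-80.6 -41.2] [-0.6  0.1 -1.7 -0.6  0.4  0.4 -3.  -2.2  1.4]
hub [ 499.1 -247.5] deg [-80.9 -41.3] [-0.8  0.2 -1.7 -0.5  0.5  0.3 -3.2 -2.   1.1  0.6  0.  -0.4  1.6]
```

Emit:
jog_arm([
  {"dx":0.4,"dy":-0.04,"dz":0.2,"ax":0,"ay":0,"az":0,"gripper":0.4},
  {"dx":0.4,"dy":-0.04,"dz":0.5,"ax":0,"ay":0,"az":0,"gripper":0.4},
  {"dx":0.375,"dy":-0.033,"dz":0.6,"ax":0,"ay":0,"az":-0.355,"gripper":0.4},
  {"dx":0,"dy":0,"dz":0.7,"ax":0,"ay":0,"az":0,"gripper":0.4},
  {"dx":0,"dy":0,"dz":0.7,"ax":0,"ay":0,"az":0,"gripper":0.4},
  {"dx":0,"dy":0,"dz":0.5,"ax":0,"ay":0,"az":0,"gripper":0.4},
  {"dx":0,"dy":0,"dz":0.2,"ax":0,"ay":0,"az":0,"gripper":0.4},
  {"dx":0,"dy":0,"dz":0,"ax":0,"ay":0,"az":0,"gripper":0.4},
])

```text
clock: 16.52
eef_pos: [515.3, -346.6, 129.1]
eef_rot: [3.142, 0.0, 1.737]
wrist_force: [-0.2, -0.1, -0.1]
finger_gap: 56.7
finger_force: 0.0
```

Emit:
jog_arm([
  {"dx":0,"dy":0,"dz":0.3,"ax":0,"ay":0,"az":0,"gripper":0.4},
  {"dx":0,"dy":0,"dz":0.3,"ax":0,"ay":0,"az":0,"gripper":0.4},
  {"dx":0,"dy":0,"dz":0.3,"ax":0,"ay":0,"az":0,"gripper":0.4},
  {"dx":0,"dy":0,"dz":0.175,"ax":0,"ay":0,"az":0,"gripper":0.4},
  {"dx":0,"dy":0,"dz":0,"ax":0,"ay":0,"az":0,"gripper":0.6},
  {"dx":0,"dy":0,"dz":0,"ax":0,"ay":0,"az":0,"gripper":0.7},
  {"dx":0,"dy":0,"dz":0,"ax":0,"ay":0,"az":0,"gripper":0.72},
  {"dx":0,"dy":0,"dz":0,"ax":0,"ay":0,"az":0,"gripper":0.75},
  {"dx":0,"dy":0,"dz":0,"ax":0,"ay":0,"az":0,"gripper":0.78},
  {"dx":0,"dy":0,"dz":0,"ax":0,"ay":0,"az":0,"gripper":0.85},
], squeeze=30)

```text
clock: 17.77
eef_pos: [515.1, -347.2, 86.1]
eef_rot: [-3.141, 0.001, 1.737]
wrist_force: [-4.5, -2.8, 4.0]
finger_gap: 21.9
finger_force: 30.0
```

Emit:
jog_arm([
  {"dx":0.0047,"dy":0.154,"dz":0,"ax":0,"ay":0,"az":-0.35,"gripper":0.85},
  {"dx":0.0047,"dy":0.154,"dz":0,"ax":0,"ay":0,"az":-0.35,"gripper":0.85},
  {"dx":0.0047,"dy":0.154,"dz":0,"ax":0,"ay":0,"az":-0.35,"gripper":0.85},
])

```text
clock: 18.15
eef_pos: [532.7, -342.0, 86.1]
eef_rot: [-3.14, -0.001, 1.923]
wrist_force: [-10.0, 2.4, 7.9]
finger_gap: 21.8
finger_force: 30.1
```

Emit:
jog_arm([
  {"dx":0.0047,"dy":0.154,"dz":0,"ax":0,"ay":0,"az":-0.35,"gripper":0.85},
  {"dx":0.0047,"dy":0.154,"dz":0,"ax":0,"ay":0,"az":-0.35,"gripper":0.85},
  {"dx":0.0047,"dy":0.154,"dz":0,"ax":0,"ay":0,"az":-0.35,"gripper":0.85},
  {"dx":0.0047,"dy":0.154,"dz":0,"ax":0,"ay":0,"az":-0.35,"gripper":0.85},
  {"dx":0.0047,"dy":0.154,"dz":0,"ax":0,"ay":0,"az":-0.35,"gripper":0.85},
  {"dx":0.0047,"dy":0.154,"dz":0,"ax":0,"ay":0,"az":-0.35,"gripper":0.85},
  {"dx":0.0047,"dy":0.154,"dz":0,"ax":0,"ay":0,"az":-0.35,"gripper":0.85},
  {"dx":0,"dy":0,"dz":0,"ax":0,"ay":0,"az":0,"gripper":0.85},
])

```text
clock: 19.15
eef_pos: [568.1, -317.7, 86.0]
eef_rot: [-3.141, -0.005, 2.35]
wrist_force: [-16.0, 11.2, 13.9]
finger_gap: 22.0
finger_force: 30.4
```

```bash
python3 - <<'E'
from cell import cams,manip
import cv2,numpy as np
s=manip.read_state();print(s["eef_pos"],s["eef_rot"],s["wrist_force"])
p=s["eef_pos"][:2]-np.array([499,-247.5]);print(np.hypot(*p),np.degrees(np.arctan2(p[1],p[0])),np.degrees(s["eef_rot"][2])-180)
E
```

```text
[ 568.12864099 -317.65055908   85.97558835] [-3.14080624 -0.00519649  2.35002362] [-15.9841757   11.1563688   13.94218003]
98.4879177581283 -45.42038253453689 -45.353564849965124
```

Emit:
jog_arm([
  {"dx":0.03,"dy":0.09,"dz":0,"ax":0,"ay":0,"az":-0.21,"gripper":0.85},
  {"dx":0.03,"dy":0.09,"dz":0,"ax":0,"ay":0,"az":-0.21,"gripper":0.85},
  {"dx":0,"dy":0,"dz":0,"ax":0,"ay":0,"az":0,"gripper":0.85},
  {"dx":0,"dy":0,"dz":0,"ax":0,"ay":0,"az":0,"gripper":0.7},
  {"dx":0,"dy":0,"dz":0,"ax":0,"ay":0,"az":0,"gripper":0.5},
  {"dx":0,"dy":0,"dz":0,"ax":0,"ay":0,"az":0,"gripper":0.5},
  {"dx":0,"dy":0,"dz":0,"ax":0,"ay":0,"az":0,"gripper":0.5},
  {"dx":0,"dy":0,"dz":-0.3,"ax":0,"ay":0,"az":0,"gripper":0.5},
  {"dx":0,"dy":0,"dz":-0.7,"ax":0,"ay":0,"az":0,"gripper":0.5},
])

```text
clock: 20.27
eef_pos: [572.3, -312.2, 125.9]
eef_rot: [-3.141, -0.002, 2.421]
wrist_force: [0.0, 0.4, 0.8]
finger_gap: 47.3
finger_force: 0.0
```

Emit:
jog_arm([
  {"dx":-0.2,"dy":0,"dz":-0.6,"ax":0,"ay":0,"az":0,"gripper":0.5},
  {"dx":-0.4,"dy":0,"dz":-0.8,"ax":0,"ay":0,"az":0,"gripper":0.5},
  {"dx":-0.4,"dy":0,"dz":-0.8,"ax":0,"ay":0,"az":0,"gripper":0.5},
  {"dx":-0.4,"dy":0,"dz":-0.6,"ax":0,"ay":0,"az":0,"gripper":0.5},
  {"dx":-0.2,"dy":0,"dz":-0.3,"ax":0,"ay":0,"az":0,"gripper":0.5},
  {"dx":0,"dy":0,"dz":0,"ax":0,"ay":0,"az":0,"gripper":0.5},
  {"dx":0,"dy":0,"dz":0,"ax":0,"ay":0,"az":0,"gripper":0.5},
])

```text
clock: 21.15
eef_pos: [620.4, -354.4, 249.4]
eef_rot: [-3.141, -0.001, 2.421]
wrist_force: [-1.2, 0.0, 0.6]
finger_gap: 47.3
finger_force: 0.0
```

```bash
python3 - <<'E'
from cell import cams,manip
from h import *
import cv2,numpy as np
c=cams.camera("wrist");np.save("pics/w5.npy",c,allow_pickle=True);print(manip.read_state()["eef_pos"])
for n,z in(("hub",105),("tip",105),("marktip",58)):
    p={"hub":(499,-247.5),"tip":(593,-330),"marktip":(620,-354)}[n];print(n,proj(c,np.array([*p,z])))
a=c["image"]
# black lever mask, min-area rect of top face
g=a.max(2);m=(g<45).astype(np.uint8);k,l,st,ce=cv2.connectedComponentsWithStats(m)
for i in range(1,k):
    if 300<st[i,4]<20000:print(i,st[i],ce[i],cv2.minAreaRect(np.argwhere(l==i)[:,::-1].astype(np.float32)))
cv2.imwrite("pics/w5.png",cv2.resize(a[0:225,130:430],(800,600),interpolation=2)[:,:,::-1])
E
```

```text
[ 620.39217363 -354.33554368  249.25408944]
hub [252.62920571  13.39370609]
tip [252.78011505 146.29814147]
marktip [252.78917924 169.94481703]
1 [ 241   40   24  106 1911] [252.59968603  95.01936159] ((252.79483032226562, 92.48658752441406), (105.57280731201172, 20.796709060668945), 87.39744567871094)
3 [ 166  223  177   89 1747] [254.7733257  275.93360046] ((254.0, 267.0), (88.0, 176.0), 90.0)
6 [   0  278  180  101 4665] [125.99442658 311.23172562] ((89.5, 328.0), (100.0, 179.0), 90.0)
7 [ 329  278  183  101 4569] [382.10461808 310.33026921] ((420.0, 328.0), (100.0, 182.0), 90.0)
```

View pics/w5.png

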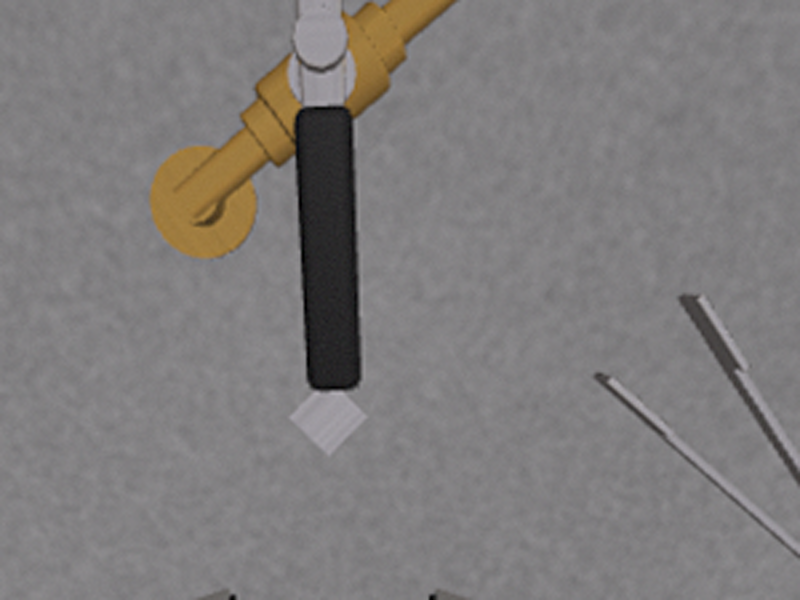

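The enlarged view shows the lever axis from (324,107) to (334,388), pointer tip (330,455), diamond corners (290,417) and (367,417), and hub cap (320,40). The lever covers the pointer strip; next is the residual angle.

```bash
cat > res.py <<'E'
import sys
from h import *
c=load(sys.argv[1]);w=lambda x,y:crop(x,y,130,0,8/3)
import cv2
a=c["image"].astype(np.float32);gray=a.max(2)
# lever: mid of black rows -> plane z=105 (rows of upper face)
L=[]
for v in range(46,140):
    r=np.where(gray[v,230:275]<60)[0]
    if 15<len(r)<30: L.append(plane(c,(230+(r[0]+r[-1])/2,v),105)[:2])
L=np.array(L);m=L.mean(0);d=np.linalg.svd(L-m)[2][0];d=d*np.sign(d[0])
th=np.degrees(np.arctan2(d[1],d[0]));n=np.array([-d[1],d[0]])
# pointer diamond: symmetric bright region below lever end
M=[]
for v in range(149,172):
    r=np.where((gray[v,225:285]>150))[0]
    if len(r)>1: M.append([225+(r[0]+r[-1])/2,v,len(r)])
M=np.array(M)
tip=plane(c,(np.mean(M[:,0]),M[-1,1]),58)[:2];print(M[:: 4])
dia=plane(c,(np.average(M[:,0],weights=M[:,2]),157),58)[:2]
print("lever deg",th,"len",np.ptp((L-m)@d),"mark tip",tip,"off tip/dia mm",(tip-m)@n,(dia-m)@n)
hub=m+d*((tip-m)@d-160);print("hub on lever line",hub,"angle err deg",np.degrees(np.arctan2((tip-hub)@n,160)),np.degrees(np.arctan2((dia-hub)@n,144)))
E
python3 res.py w5
```

```text
[[252.5 149.   16. ]
 [253.  153.   23. ]
 [252.  157.   27. ]
 [252.5 161.   18. ]
 [253.  165.   11. ]
 [253.  169.    3. ]]
lever deg -38.79898964232488 len 89.4410786587137 mark tip [ 619.05445836 -353.2530215 ] off tip/dia mm -4.12622015369076 -3.468647404539979
hub on lever line [ 496.94406462 -249.78284495] angle err deg -1.4772663157273433 -1.3798641154328177
```

Residual: the lever overshot by about 1.5° towards shut. Regrasp it about 2.6 mm clockwise to correct this.

Emit:
jog_arm([
  {"dx":0.4,"dy":-0.02,"dz":0.2,"ax":0,"ay":0,"az":-0.05,"gripper":0.5},
  {"dx":0.4,"dy":-0.02,"dz":0.5,"ax":0,"ay":0,"az":0,"gripper":0.5},
  {"dx":0.4,"dy":-0.02,"dz":0.7,"ax":0,"ay":0,"az":0,"gripper":0.5},
  {"dx":0.397,"dy":-0.005,"dz":0.7,"ax":0,"ay":0,"az":0,"gripper":0.5},
  {"dx":0,"dy":0,"dz":0.7,"ax":0,"ay":0,"az":0,"gripper":0.5},
  {"dx":0,"dy":0,"dz":0.2,"ax":0,"ay":0,"az":0,"gripper":0.5},
  {"dx":0,"dy":0,"dz":0,"ax":0,"ay":0,"az":0,"gripper":0.5},
])

```text
clock: 22.08
eef_pos: [570.7, -314.8, 130.0]
eef_rot: [-3.142, -0.0, 2.43]
wrist_force: [-0.4, 0.3, 0.6]
finger_gap: 46.9
finger_force: 0.0
```

Emit:
jog_arm([
  {"dx":0,"dy":0,"dz":0.4,"ax":0,"ay":0,"az":0,"gripper":0.5},
  {"dx":0,"dy":0,"dz":0.4,"ax":0,"ay":0,"az":0,"gripper":0.5},
  {"dx":0,"dy":0,"dz":0.3,"ax":0,"ay":0,"az":0,"gripper":0.5},
  {"dx":0,"dy":0,"dz":0,"ax":0,"ay":0,"az":0,"gripper":0.65},
  {"dx":0,"dy":0,"dz":0,"ax":0,"ay":0,"az":0,"gripper":0.72},
  {"dx":0,"dy":0,"dz":0,"ax":0,"ay":0,"az":0,"gripper":0.75},
  {"dx":0,"dy":0,"dz":0,"ax":0,"ay":0,"az":0,"gripper":0.78},
  {"dx":0,"dy":0,"dz":0,"ax":0,"ay":0,"az":0,"gripper":0.85},
  {"dx":0,"dy":0,"dz":0,"ax":0,"ay":0,"az":0,"gripper":0.85},
  {"dx":0,"dy":0,"dz":0,"ax":0,"ay":0,"az":0,"gripper":0.85},
])

```text
clock: 23.32
eef_pos: [571.1, -315.0, 86.3]
eef_rot: [3.141, 0.001, 2.43]
wrist_force: [5.3, -1.2, 4.0]
finger_gap: 21.5
finger_force: 30.0
```

Release, back off to the same viewing pose, and measure again.

Emit:
jog_arm([
  {"dx":0,"dy":0,"dz":0,"ax":0,"ay":0,"az":0,"gripper":0.7},
  {"dx":0,"dy":0,"dz":0,"ax":0,"ay":0,"az":0,"gripper":0.5},
  {"dx":0,"dy":0,"dz":0,"ax":0,"ay":0,"az":0,"gripper":0.5},
  {"dx":0,"dy":0,"dz":0,"ax":0,"ay":0,"az":0,"gripper":0.5},
  {"dx":0,"dy":0,"dz":-0.3,"ax":0,"ay":0,"az":0,"gripper":0.5},
  {"dx":0,"dy":0,"dz":-0.7,"ax":0,"ay":0,"az":0,"gripper":0.5},
  {"dx":-0.2,"dy":0,"dz":-0.6,"ax":0,"ay":0,"az":0,"gripper":0.5},
  {"dx":-0.4,"dy":0,"dz":-0.8,"ax":0,"ay":0,"az":0,"gripper":0.5},
  {"dx":-0.4,"dy":0,"dz":-0.8,"ax":0,"ay":0,"az":0,"gripper":0.5},
  {"dx":-0.4,"dy":0,"dz":-0.6,"ax":0,"ay":0,"az":0,"gripper":0.5},
])

```text
clock: 24.58
eef_pos: [613.5, -351.7, 240.6]
eef_rot: [3.141, 0.002, 2.43]
wrist_force: [-0.9, -0.5, -0.3]
finger_gap: 46.9
finger_force: 0.0
```

Emit:
jog_arm([
  {"dx":-0.2,"dy":0,"dz":-0.3,"ax":0,"ay":0,"az":0,"gripper":0.5},
  {"dx":0,"dy":0,"dz":0,"ax":0,"ay":0,"az":0,"gripper":0.5},
  {"dx":0,"dy":0,"dz":0,"ax":0,"ay":0,"az":0,"gripper":0.5},
])

```text
clock: 24.95
eef_pos: [618.9, -356.3, 249.4]
eef_rot: [-3.141, -0.001, 2.43]
wrist_force: [-0.4, -0.8, 0.2]
finger_gap: 46.9
finger_force: 0.0
```

```bash
python3 - <<'E'
from cell import cams
import numpy as np
np.save("pics/w6.npy",cams.camera("wrist"),allow_pickle=True)
E
python3 res.py w6
```

```text
[[254.5 149.   16. ]
 [254.5 153.   24. ]
 [255.  157.   27. ]
 [255.  161.   19. ]
 [254.5 165.   10. ]
 [254.5 169.    2. ]]
lever deg -40.22467123477718 len 89.37803292273314 mark tip [ 619.0925297  -353.37898895] off tip/dia mm -0.14804671260576896 0.07838788781476325
hub on lever line [ 497.02525188 -249.94011036] angle err deg -0.05301530863939674 0.031189546479859602
```

The lever and pointer now agree to about 0.1°, and the separate strip-line angle of -40.4° from the earlier view supports it. The pointer tip hasn't moved.

```bash
python3 - <<'E'
from cell import job
print(job.sign_off())
E
```

```text
the job is handed in; nothing more can be done
None
```

The job is handed in: the pot stands on the cork mat, let go, and the tap lever points over the pointer to within my measuring error (about 0.4°), with the gas never shut off; the clock last read about 25 s of the 64 s allowed.

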